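Fix the satellite speaker on its mount with the star knob

TASK

Slide the small black speaker along its mounting plate until its slotted foot is fully home around the stud and leave it standing flat. Then push the spring-lifted star knob down gently onto the stud's thread and, keeping light pressure on it, turn it backwards (anticlockwise from above) until the thread clicks and the knob drops a step, then turn it forwards to start it cleanly and screw it down until its rubber washer grips the foot, without ever forcing the thread. Let go, and leave the other things on the console where they are.

Things in the scene. Friction and masses are not known exactly. Their poses are not given: they have to be found in the camera images.
- stud_foot (a point): Foot of the upright steel stud on its dark steel mounting plate (280 x 120 x 4 mm, screwed down): on the stud's axis at the plate's top face; z up, +x along the plate towards where the speaker stands. The stud has a plain collar 18 mm across for its lowest 6.5 mm, a thread above it and a plain end that passes through the knob to 53 mm above the plate. Fixed.
- post: The stud as a whole, origin and axes as stud_foot. Three-start right-hand thread: lead 12 mm a turn, blunt thread starts every 120 degrees, 4 mm apart in height. How the starts are clocked is not known, cannot be read from any frame and differs from mount to mount. Its ends chip if pushed on with over 15 N (beyond the spring's force); about 3 N is plenty.
- knob: Black six-lobed star knob captive on the stud. Origin on its axis at its underside, at rest 21 mm above the plate's top; z up. Collar 25 mm across up to 5 mm, lobes from 5 to 29 mm: 38 mm across tips, 34.4 across flats. Tips lie on its x axis and every 60 degrees: pads closing along its y axis rest on two lobes each. Below it, moving down with it but not turning, a steel washer 40 mm across.
- knob_grip (a point): Point on the knob's axis at the height to grip: 22 mm above its underside (43 mm above the plate's top at rest), 7 mm below its top, 22 mm above the steel washer (3 mm thick, with a 3 mm rubber washer under it); axes as the knob's.
- lift (a joint): How far knob and washers are down from rest (m, 0 to 0.0145); a spring lifts them with 3.4 N at rest, 0.4 N more each mm. Thread ends meet at 0.0045 to 0.006 (unknown clocking). Pushed and turned back 30 to 85 degrees it rides up to 0.0035, then drops to 0.0075: the click. Forward from there draws it down 12 mm a turn; at about 0.010 the rubber meets the foot. Not engaged, it springs back up.
- turn (a joint): Turn of the knob (rad), 0 at the start, positive forwards (clockwise from above), negative backwards; free turning with slight drag; no stop. From the click about 95 degrees forward (play taken up) bring the rubber onto the foot; about 130 squash it by 1.2 mm.
- pad (a joint): How much the rubber washer is squashed (m): 0 free, 0.0025 fully squashed; 5 N per mm. Squashed by 1 to 2 mm it grips the foot firmly; beyond 2.5 mm more turning only forces the thread.
- speaker_mid (a point): Small black speaker, cabinet 64 (x) x 58 (y) x 70 mm high on an aluminium foot 5 mm thick, 60 mm wide; about 0.45 kg. The point is mid-cabinet, 40 mm above the foot's underside. +x is the grille side; on the -x side the foot sticks out 86 mm as a fork with an open slot 21 mm wide, flared at its mouth. The foot lies on the plate.
- speaker_slot (a point): On the foot's underside, the point in the slot that lies on the stud's axis when the foot is fully home: 94 mm from the cabinet's middle along the speaker's -x (the slot ends 9 mm nearer the cabinet, the fork tips are 24 mm farther out). Axes as the speaker's.
- speaker: The speaker as a whole; origin at the foot's underside below the cabinet's middle, z up.
- remote_long: Slim black remote 165 x 40 x 15 mm beside the plate; origin under its centre. A bystander.
- remote_short: Slim black remote 135 x 36 x 15 mm lying in the tray; origin under its centre. A bystander.
- tray: Clear acrylic tray 260 x 160 x 30 mm; origin under its centre. A bystander.
- tumbler: Stainless steel tumbler 74 mm across, 115 mm high, beside the plate; origin under its centre. A bystander.
- pot: Teal ceramic pot 90 mm across, 70 mm high, with a succulent up to about 105 mm; origin under its centre. A bystander.
- caddy: Rattan-look plastic caddy with its lid clipped on, 200 x 140 x 110 mm; origin under its centre. A bystander.
- coasters: Stack of cork coasters 96 mm across, 16 mm high; origin under its centre. A bystander.
There are look-alikes about, which are no part of the job. What is shaped like the speaker but orange is not meant.

How it is judged:
On the way, in this order (a step that is already met when the one before it is completed fails the run):
1. the speaker's foot is fully home around the stud (slot point within 4 mm of the stud's axis) and stands flat, the knob not yet screwed down (horizontal distance between speaker_slot and stud_foot below 0.004 m and angle between speaker's own z axis and vertical below 0.03 rad and value of joint lift below 0.0035 m), for 0.2 s.
2. the knob is pushed down onto the thread (more than 1.5 N between knob and stud, pushed down 3.5 to 6.9 mm) (contact force between knob and post above 1.5 N and value of joint lift between 0.0035 and 0.0069 m), for 0.1 s.
3. turned backwards, the thread has clicked: the knob has dropped to 7.0 mm or lower with the knob more than 0.3 rad back from its start (value of joint turn below -0.3 rad and value of joint lift above 0.007 m), for 0.1 s.
At the end, for the whole second after the job is handed in: The speaker stands flat with its slot within 4 mm of the stud's axis; the knob is let go and stays screwed down on its thread (pushed down more than 10.2 mm) with its rubber washer squashed at least 0.7 mm on the foot; all at rest (horizontal distance between speaker_slot and stud_foot below 0.004 m and angle between speaker's own z axis and vertical below 0.03 rad and value of joint lift above 0.0102 m and value of joint pad above 0.0007 m and linear speed of speaker below 0.01 m/s and velocity of joint turn between -0.2 and 0.2 rad/s); the robot touches nothing.
It fails at once if the thread ends are pushed on too hard before the thread has caught: more than 16 N between knob and stud while the knob is down less than 7 mm (contact force between knob and post above 16 N and value of joint lift below 0.007 m).
It fails at once if the thread is forced: more than 30 N between knob and stud (contact force between knob and post above 30 N).
It fails at once if a bystander is moved more than 25 mm or knocked over (distance of any of remote_long, remote_short, tray, tumbler, pot, caddy, coasters from where it was at the start of the episode above 0.025 m or angle between any of remote_long, remote_short, tray, tumbler, pot, caddy, coasters's own z axis and vertical above 0.3 rad).
It fails at once if the speaker is tipped more than 0.3 rad (angle between speaker's own z axis and vertical above 0.3 rad).
It also fails if it takes over 72 s, if anything falls off the work surface, if the arm or the gripper's body presses on something with over 40 N, if the wrist force passes 120 N, or if a joint passes its speed limit or range.

ROBOT

A 6-joint arm with a two-finger parallel gripper is mounted at the origin on the work surface. World frame = base frame: x ahead of the robot, y to its left, z up, the work surface at z = 0. Lengths are in m, angles in rad, forces in N, time in s.
With the tool pointing down it reaches from about 0.35 to 0.975 m from the base axis. Payload 4.9 kg.
Tool frame: the origin (TCP) lies midway between the tips of the shut fingers; the grasp point (between the pads) lies 19 mm behind it; z points along the fingers, y is the line along which they close (so a half turn about z gives the same grasp; the last joint's range is limited). The gripper opens to 85 mm and grips with 20 to 120 N. Pads are 22 mm wide; open, the fingers measure 114 mm over their backs; the gripper's body (76 mm by 85 mm) begins 54 mm behind the grasp point. The pads swing forward as they close: fully open they stand 13 mm farther back than shut.
Start: joints at [1.128, 0.053, 1.613, -0, 1.476, -0.119], TCP at [0.199, 0.593, 0.231] pointing down, gripper open.
Joint ranges: [-3.01, 3.01], [-1.01, 2.22], [0.06, 2.58], [-1.02, 4.17], [0.09, 2.62], [-3.14, 3.14]. Speed limits (rad/s): [2.57, 2.57, 3.14, 3.14, 3.14, 3.14].

INTERFACE

Orientations are given as a unit quaternion [w, x, y, z].
In Python, from plant import state, grab_frame, camera_info, job_done, spot_in, masks_of, pinpoint gives the robot as it stands.
- The arm moves only by the shell command python3 -m handwheel 'ROWS' [OPENING]. ROWS is JSON, a list that holds one entry, the list of rows, each a list of 6 numbers: the shift along the world's x, y, z in m, then the turn, a rotation vector about the world's x, y, z in degrees. In form: [[[tx, ty, tz, ax, ay, az], ...]]. A call has 1 to 20 rows; each row shifts and turns the commanded pose from where the row before left it; what a row does not reach is not made up. A row lasts 1/12 s, in which the tool goes at most 41.7 mm and 7.16 degrees, less where a joint would pass 70% of its speed; a pose out of reach is approached as far as the arm can. A call is refused whole if a number of a shift passes 0.0417 or a number of a turn 7.16, either way. A call with a gripper value outside its range is refused whole. OPENING is the opening, from 0 (shut) to 1 (fully open), set as the call begins (- or left out, the last holds). The fingers move at their own pace and stop on an object; the grip force is fixed at half the most. Time passes only in rows, so rows that do not move let the fingers close. It gives the time, the measured TCP pose, the force, the opening and the grip force at its end, in the units of the state.
- state(): the state, without advancing time (a new reading comes with each control period).
- grab_frame(name): name is "scene" or "top" or "wrist"; returns (picture, depth): 480x640x3 uint8, blue, green, red; 480x640 float32, m along the optical axis (not along the pixel's ray), 0 where there is no reading.
- camera_info(name): a dict with "fx", "fy", "cx", "cy" (pixels), "T" (4x4, takes a point from camera to world coordinates). Camera axes: x right, y up, looking along -z (the intrinsics and any distortion apply to the point x, -y, -z); pixel columns grow to the right and rows downward; lengths in m; the calibration is good to about 2 mm. A picture is of the moment at which its call begins: read the wrist's pose just before it. camera_info takes no time and is no camera call; for the wrist camera it gives the pose at the moment of the call.
- job_done(): hands the job in; it is judged then, once.
Trained networks look in the newest picture that a camera, given by its name, has taken for a name from the list of things; names that differ only in an ending like _2 or _b are one class to them, and where a whole thing is asked for, a point or a joint stands for the part that bears it (a point fixed in the world has none). Each returns a list of dicts, best first, with "conf" (0 to 1); they miss things now and then, are a little off and sometimes report something else, mostly with a low value. They report only what shows in the picture. A call takes as long as a camera call. They do not tell look-alikes from the thing itself.
- spot_in(camera, thing): "box" ([left, top, width, height] in pixels, round what is visible of it).
- masks_of(camera, thing): "region" (480x640 bool, what is visible of it) and "box" ([left, top, width, height] in pixels, round what is visible of it).
- pinpoint(camera, thing): "position" ([column, row] in pixels: a listed point, or the origin of a listed thing).
The state is a dict: "time": time; "joint_pos": joint angles; "joint_vel": joint speeds; "joint_efforts": joint torques, N m; "tool_pos": TCP position; "tool_rot": TCP orientation; "contact_force": force on the tool from outside, world axes, zero at the start; "ft_torque": the same for the moment, N m; "gripper_width": opening from 0.0 (shut) to 1.0 (fully open); "grasp_force": force on a finger pad.
Only numpy, scipy, OpenCV 4.12 (cv2) and the standard library are available. Lean on these libraries where they do the work, as an engineer would, in place of code of your own. Each camera call takes 0.05 s, during which the arm holds its last target. There are 200 camera calls.

## Working session

There is one attempt and no reset: what is moved stays moved. The work goes in short steps, Python scripts to look and compute and a shell command to move; the robot and the scene stay as the last step left them, time stands still between calls to the robot, and variables do not carry over. Pictures are saved under pics/ and viewed, at most 10 in all, crops included, and the job is handed in when it is done.

```bash
mkdir -p pics; cat > h.py <<'E'
import numpy as np, cv2
from plant import *
def ray(cam,px):
    c=camera_info(cam); T=np.array(c["T"]); d=np.array([(px[0]-c["cx"])/c["fx"],-(px[1]-c["cy"])/c["fy"],-1.0])
    return T[:3,3],T[:3,:3]@d
def atz(cam,px,z):
    o,d=ray(cam,px); return o+d*(z-o[2])/d[2]
def atdepth(cam,px,dep):
    o,d=ray(cam,px); return o+d*dep
E
python3 - <<'E'
from h import *
print(state())
for c in ("scene","top"):
    p,d=grab_frame(c); cv2.imwrite(f"pics/{c}0.png",p)
    ci=camera_info(c); print(c,{k:np.round(np.array(v),3).tolist() for k,v in ci.items()})
    for t in ("stud_foot","knob_grip","speaker_mid","speaker_slot","speaker","remote_long","tumbler","pot"):
        for r in pinpoint(c,t)[:3]:
            u,v=r["position"]; i,j=int(np.clip(v,0,479)),int(np.clip(u,0,639))
            print(t,round(r["conf"],2),np.round([u,v],1),"surf",np.round(atdepth(c,(u,v),d[i,j]),3))
E
```

```text
{'time': 0.0, 'joint_pos': array([ 1.12798935e+00,  5.33564801e-02,  1.61431635e+00,  1.83047164e-05,
        1.47600715e+00, -1.19041255e-01]), 'joint_vel': array([ 8.09295874e-04, -1.04689974e-03, -2.42780284e-03,  1.22038493e-03,
       -1.00225881e-05,  6.50953404e-04]), 'joint_efforts': array([-2.11911254e-03, -3.93704474e+01, -3.70159328e+01, -3.19015207e-04,
        7.24654034e-03,  1.00346713e-05]), 'tool_pos': array([0.19858238, 0.59194416, 0.23004991]), 'tool_rot': array([-2.98101528e-04,  1.61177513e-01,  9.86924881e-01, -1.00022298e-03]), 'contact_force': array([ 0.57870025,  0.29824899, -0.39579542]), 'ft_torque': array([-0.02639462, -0.04462703,  0.02947451]), 'grasp_force': 0.0, 'gripper_width': 1.002622717427726}
scene {'fx': 557.941, 'fy': 557.941, 'cx': 312.185, 'cy': 245.664, 'T': [[0.653, -0.463, 0.599, 1.466], [0.757, 0.383, -0.529, -0.804], [0.015, 0.799, 0.601, 0.971], [0.0, 0.0, 0.0, 1.0]]}
knob_grip 0.61 [265.6 251.9] surf [ 0.496 -0.113  0.057]
speaker_mid 0.94 [298.1 335.4] surf [ 0.801 -0.252  0.073]
speaker_mid 0.77 [389.5 273.9] surf [0.779 0.067 0.066]

[... 934 characters left out ...]
7] surf [ 0.761 -0.227  0.074]
speaker_mid 0.84 [365.7 205.1] surf [ 0.61  -0.105  0.078]
speaker_mid 0.7 [288.1 155.1] surf [0.759 0.101 0.076]
speaker_slot 0.74 [171.1 223.6] surf [0.59  0.439 0.019]
speaker_slot 0.65 [325.8 156.6] surf [ 0.778 -0.003  0.001]
speaker_slot 0.62 [362.2 235.5] surf [ 0.541 -0.098  0.001]
speaker 0.72 [365.7 206.8] surf [ 0.606 -0.105  0.077]
speaker 0.55 [293.  160.1] surf [0.745 0.088 0.075]
speaker 0.55 [400.1 154.6] surf [ 0.751 -0.206  0.073]
remote_long 0.83 [325.6 226. ] surf [0.57  0.004 0.013]
remote_long 0.4 [178.3 312. ] surf [0.343 0.414 0.014]
tumbler 0.92 [415.8 226.8] surf [ 0.561 -0.25   0.003]
pot 0.98 [489.3 280.4] surf [ 0.4   -0.419  0.068]
```

View pics/scene0.png

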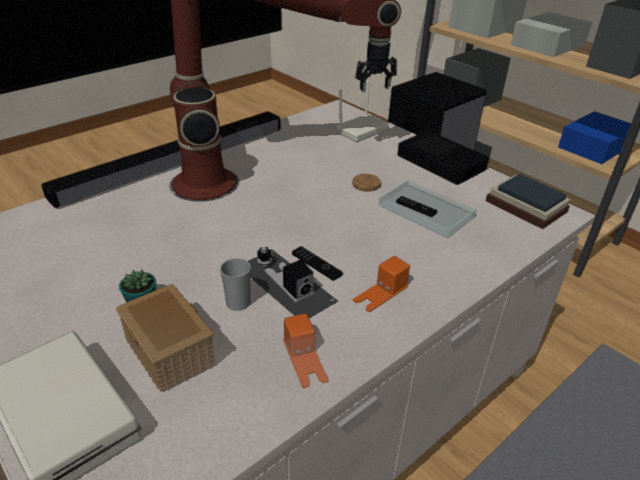

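View pics/top0.png

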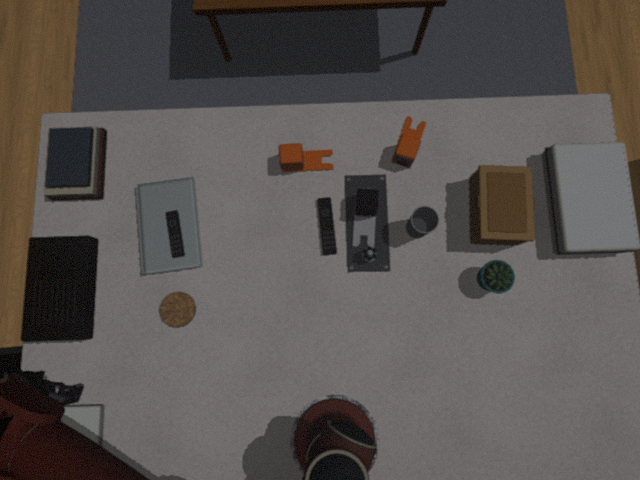

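The pictures show the black speaker at top px (366,203) and the knob at (369,254). The plate runs about along +x. The orange look-alikes are at (295,157) and (408,140), the remote is at (327,226) and the tumbler at (423,221). I'll move above the speaker and knob and use the wrist camera.

```bash
python3 -m handwheel '[[[0.0175,-0.035,0.002,0,0,0.9],[0.0175,-0.035,0.002,0,0,0.9],[0.0175,-0.035,0.002,0,0,0.9],[0.0175,-0.035,0.002,0,0,0.9],[0.0175,-0.035,0.002,0,0,0.9],[0.0175,-0.035,0.002,0,0,0.9],[0.0175,-0.035,0.002,0,0,0.9],[0.0175,-0.035,0.002,0,0,0.9],[0.0175,-0.035,0.002,0,0,0.9],[0.0175,-0.035,0.002,0,0,0.9],[0.0175,-0.035,0.002,0,0,0.9],[0.0175,-0.035,0.002,0,0,0.9],[0.0175,-0.035,0.002,0,0,0.9],[0.0175,-0.035,0.002,0,0,0.9],[0.0175,-0.035,0.002,0,0,0.9],[0.0175,-0.035,0.002,0,0,0.9],[0.0175,-0.035,0.002,0,0,0.9],[0.0175,-0.035,0.002,0,0,0.9],[0.0175,-0.035,0.002,0,0,0.9],[0,0,0,0,0,0]]]' 1
cat > look.py <<'E'
import sys
from h import *
ci=camera_info("wrist"); p,d=grab_frame("wrist"); cv2.imwrite(f"pics/{sys.argv[1]}.png",p)
s=state(); print(np.round(s["joint_pos"],3),np.round(s["tool_pos"],4),np.round(s["tool_rot"],3))
print(np.round(ci["T"],3).tolist(),ci["fx"])
Z=dict(stud_foot=.004,knob_grip=.047,speaker_mid=.044,speaker_slot=.004,speaker=.004,knob=.025,post=.004)
for t,z in Z.items():
    for r in pinpoint("wrist",t)[:2]: print(t,round(r["conf"],2),np.round(r["position"],1),np.round(atz("wrist",r["position"],z),4))
for t in ("speaker","knob"):
    for r in masks_of("wrist",t)[:1]:
        m=r["region"]&(d>0); v,u=np.nonzero(m)
        P=np.array([atdepth("wrist",(a,b),d[b,a]) for a,b in zip(u,v)])
        for lo,hi in ((.002,.012),(.04,.058),(.072,.085)):
            q=P[(P[:,2]>lo)&(P[:,2]<hi)]
            if len(q)>30: print(t,lo,len(q),"min",np.round(np.percentile(q,1,0),4),"max",np.round(np.percentile(q,99,0),4),"rect",np.round(np.array(cv2.minAreaRect((q[:,:2]*1000).astype(np.float32))[0]),1),np.round(cv2.minAreaRect((q[:,:2]*1000).astype(np.float32))[1:][0],1),cv2.minAreaRect((q[:,:2]*1000).astype(np.float32))[2])
E
python3 look.py w1
```

```text
time: 2.57
tool_pos: [0.5332, -0.0779, 0.2694]
tool_rot: [0.0, 0.015, 1.0, -0.001]
contact_force: [0.2, 0.3, 0.4]
gripper_width: 1.0
grasp_force: 0.0
[-0.279 -0.177  1.77  -0.     1.549 -1.82 ] [ 0.5322 -0.0754  0.2692] [-0.     0.015  1.    -0.   ]
[[0.03, -0.958, -0.287, 0.46], [1.0, 0.028, 0.012, -0.075], [-0.003, -0.287, 0.958, 0.412], [0.0, 0.0, 0.0, 1.0]] 428.9395662307112
knob_grip 0.88 [268.1 144.6] [ 0.4834 -0.1051  0.047 ]
speaker_mid 0.8 [169.8 429.1] [ 0.7678 -0.221   0.044 ]
speaker_slot 0.78 [387.8 399.5] [0.7678 0.0112 0.004 ]
speaker_slot 0.56 [286.1 195. ] [ 0.5341 -0.0934  0.004 ]
speaker 0.63 [281.3 286. ] [ 0.6285 -0.1018  0.004 ]
speaker 0.56 [184.8 404.6] [ 0.7694 -0.216   0.004 ]
knob 0.56 [271.2 145.6] [ 0.4859 -0.1034  0.025 ]
post 0.59 [271.4 139.2] [ 0.4817 -0.1049  0.004 ]Traceback (most recent call last):
  File "look.py", line 12, in <module>
    P=np.array([atdepth("wrist",(a,b),d[b,a]) for a,b in zip(u,v)])
                ~~~~~~~^^^^^^^^^^^^^^^^^^^^^^
  File "h.py", line 9, in atdepth
    o,d=ray(cam,px); return o+d*dep
        ~~~^^^^^^^^
  File "h.py", line 4, in ray
    c=camera_info(cam); T=np.array(c["T"]); d=np.array([(px[0]-c["cx"])/c["fx"],-(px[1]-c["cy"])/c["fy"],-1.0])
ValueError: time passes only in moves, steps and waits
```

View pics/w1.png

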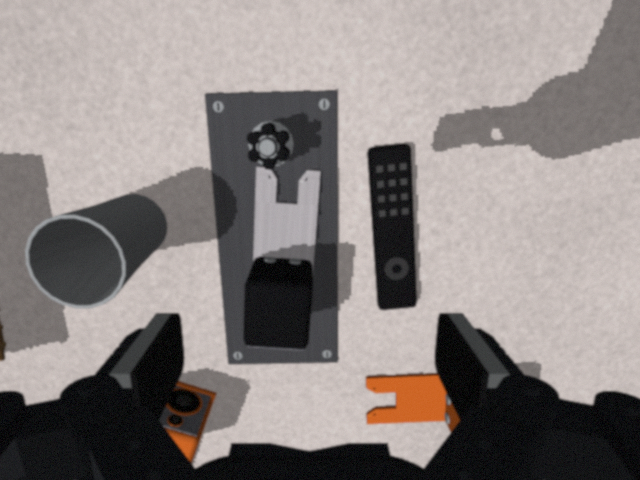

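The wrist picture shows the knob at (268,146), the fork tips at (265..318,172), the slot end at about (288,203) and the cabinet at (280,300). The plate is upright in view. Next I'll fit these from depth.

```bash
cat > fit.py <<'E'
import sys
from h import *
c=camera_info("wrist"); p,d=grab_frame("wrist"); T=np.array(c["T"])
if len(sys.argv)>1: cv2.imwrite(f"pics/{sys.argv[1]}.png",p)
v,u=np.mgrid[:480,:640]
P=np.stack([(u-c["cx"])/c["fx"],-(v-c["cy"])/c["fy"],-np.ones_like(u,float)],-1)*d[...,None]
P=P@T[:3,:3].T+T[:3,3]
x,y,z=P[...,0],P[...,1],P[...,2]
g=p.astype(float).mean(-1); roi=(d>0)&(x>.42)&(x<.70)&(y>-.175)&(y<-.04)
s=state(); print("tcp",np.round(s["tool_pos"],4),np.round(s["tool_rot"],4))
def rep(n,m):
    m=cv2.morphologyEx(m.astype(np.uint8),cv2.MORPH_OPEN,np.ones((3,3)))>0
    q=(P[m][:,:2]*1000).astype(np.float32)
    if len(q)<20: print(n,len(q)); return
    r=cv2.minAreaRect(q); print(n,len(q),"c",np.round(r[0],1),"size",np.round(r[1],1),"ang",round(r[2],2),"z",np.round(np.median(z[m]),4),"mean",np.round(q.mean(0),1))
rep("cabtop",roi&(z>.070)&(z<.09)&(x>.52))
rep("knobtop",roi&(z>.044)&(z<.066)&(x<.53))
sat=p.max(-1).astype(float)-p.min(-1)
fork=roi&(z>.004)&(z<.016)&(g>95)&(x>.49)&(x<.6)&(y>-.15)&(y<-.06); rep("fork",fork)
rep("plate",roi&(z<.014)&(g<95)&(z>-.005))
print("z floor",np.median(z[(d>0)&(g>130)&(y>-.0)&(y<.2)]))
for n in ("knob_grip","speaker_slot","speaker_mid","post"):
    for r in pinpoint("wrist",n)[:2]:
        zz=dict(knob_grip=.047,speaker_slot=.004,speaker_mid=.044,post=.004)[n]
        o=T[:3,3]; dd=T[:3,:3]@np.array([(r["position"][0]-c["cx"])/c["fx"],-(r["position"][1]-c["cy"])/c["fy"],-1]); print(n,round(r["conf"],2),np.round(o+dd*(zz-o[2])/dd[2],4))
E
python3 fit.py
```

```text
tcp [ 0.5311 -0.0716  0.2694] [ 1.000e-04  1.200e-02  9.999e-01 -0.000e+00]
cabtop 4595 c [ 628.7 -109.4] size [58.  66.6] ang 84.25 z 0.0793 mean [ 624.9 -108.7]
knobtop 1334 c [ 486.8 -110.7] size [33.3 37.2] ang 89.35 z 0.0545 mean [ 486.2 -110.5]
fork 4744 c [ 555.2 -102.3] size [62.3 89.9] ang 84.22 z 0.0096 mean [ 557.2 -102.3]
plate 17930 c [ 570.9 -112.1] size [121.6 258.5] ang 89.85 z 0.0046 mean [ 539.8 -111.4]
z floor 0.00041859438817085093
knob_grip 0.66 [ 0.4873 -0.1102  0.047 ]
speaker_slot 0.89 [ 0.534  -0.0995  0.004 ]
speaker_slot 0.78 [0.7713 0.0027 0.004 ]
speaker_mid 0.67 [ 0.776  -0.2289  0.044 ]
speaker_mid 0.67 [ 0.6125 -0.1089  0.044 ]
post 0.68 [ 0.4867 -0.1135  0.004 ]
```

```bash
python3 -m handwheel '[[[0.0325,-0.0125,0,0,0,-1.5],[0.0325,-0.0125,0,0,0,-1.5],[0.0325,-0.0125,0,0,0,-1.5],[0,0,-0.03,0,0,0],[0,0,-0.03,0,0,0],[0,0,-0.03,0,0,0],[0,0,-0.03,0,0,0],[0,0,-0.03,0,0,0],[0,0,0,0,0,0],[0,0,0,0,0,0],[0,0,0,0,0,0],[0,0,0,0,0,0]]]'; python3 fit.py
```

```text
time: 4.27
tool_pos: [0.6307, -0.1105, 0.1227]
tool_rot: [0.002, 0.052, 0.999, -0.001]
contact_force: [0.2, -0.3, 0.4]
gripper_width: 0.998
grasp_force: 0.0
tcp [ 0.6307 -0.1105  0.1227] [ 2.500e-03  5.190e-02  9.986e-01 -6.000e-04]
cabtop 15743 c [ 628.7 -109.2] size [58.3 66.3] ang 84.2 z 0.0792 mean [ 625.  -108.7]
knobtop 0
fork 14693 c [ 550.9 -106.3] size [76.6 95.9] ang 87.95 z 0.0094 mean [ 555.6 -102. ]
plate 17661 c [ 596.6 -111.3] size [206.5 119.4] ang 0.13 z 0.0045 mean [ 572.5 -112.1]
z floor 0.0004205761516634654
```

```bash
python3 -m handwheel '[[[-0.001,0.001,-0.023,0,0,0],[0,0,-0.023,0,0,0],[0,0,-0.023,0,0,0],[0,0,-0.023,0,0,0],[0,0,0,0,0,0],[0,0,0,0,0,0],[0,0,0,0,0,0]]]'; python3 -m handwheel '[[[0,0,0,0,0,0],[0,0,0,0,0,0],[0,0,0,0,0,0],[0,0,0,0,0,0],[0,0,0,0,0,0],[0,0,0,0,0,0],[0,0,0,0,0,0],[0,0,0,0,0,0]]]' 0
```

```text
time: 5.1
tool_pos: [0.6289, -0.1093, 0.0289]
tool_rot: [0.001, 0.052, 0.999, -0.0]
contact_force: [0.3, -0.0, 0.4]
gripper_width: 1.002
grasp_force: 0.0
time: 5.77
tool_pos: [0.6294, -0.1095, 0.0296]
tool_rot: [0.002, 0.052, 0.999, -0.0]
contact_force: [-1.2, 0.0, 6.6]
gripper_width: 0.672
grasp_force: 66.2
```

```bash
python3 -m handwheel '[[[0,-0.0004,0,0,0,1.45],[0,-0.0004,0,0,0,1.45],[0,-0.0004,0,0,0,1.45],[0,0,0,0,0,1.45],[0,0,0,0,0,0],[0,0,0,0,0,0],[0,0,0,0,0,0],[0,0,0,0,0,0]]]'; python3 fit.py w2
```

```text
time: 6.43
tool_pos: [0.6292, -0.1105, 0.0296]
tool_rot: [0.001, 0.001, 1.0, -0.0]
contact_force: [-2.2, 0.8, 7.4]
gripper_width: 0.671
grasp_force: 66.5
tcp [ 0.6292 -0.1105  0.0296] [ 1.4e-03  1.1e-03  1.0e+00 -4.0e-04]
cabtop 49867 c [ 620.  -109.9] size [122.6  49.6] ang 89.44 z 0.0795 mean [ 617.  -109.9]
knobtop 0
fork 32696 c [ 559.6 -107.4] size [69.9 81.2] ang 89.62 z 0.0094 mean [ 559.1 -110.5]
plate 34032 c [ 583.3 -111.3] size [130.  120.2] ang 0.11 z 0.0045 mean [ 565.4 -108.6]
z floor 0.0004210854341579473
post 0.52 [5.724e-01 4.000e-04 4.000e-03]
```

View pics/w2.png

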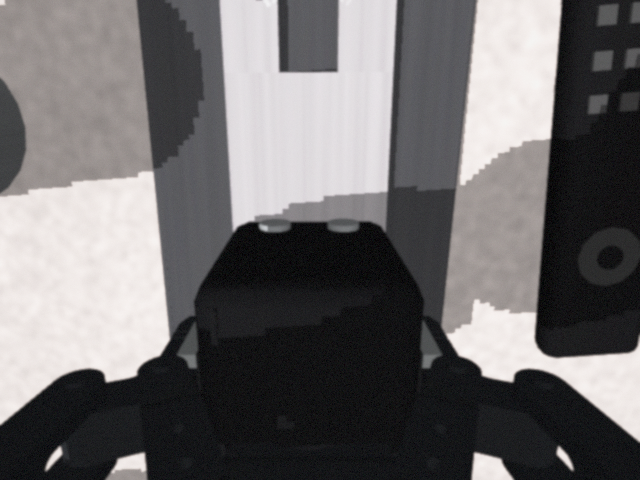

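The speaker is gripped and aligned with the plate, its slot centred at columns 280-337. Now I'll slide it towards the stud.

```bash
python3 -m handwheel '[[[-0.006,0,0,0,0,0],[-0.006,0,0,0,0,0],[-0.006,0,0,0,0,0],[-0.006,0,0,0,0,0],[-0.006,0,0,0,0,0],[-0.004,0,0,0,0,0],[-0.004,0,0,0,0,0],[0,0,0,0,0,0],[0,0,0,0,0,0],[0,0,0,0,0,0],[0,0,0,0,0,0]]]'
```

```text
time: 7.6
tool_pos: [0.5914, -0.1107, 0.0296]
tool_rot: [0.002, 0.002, 1.0, -0.001]
contact_force: [1.3, -0.1, 7.3]
gripper_width: 0.674
grasp_force: 66.5
```

```bash
python3 -m handwheel '[[[-0.003,0,0,0,0,0],[-0.003,0,0,0,0,0],[-0.002,0,0,0,0,0],[0,0,0,0,0,0],[0,0,0,0,0,0],[0,0,0,0,0,0]]]'
```

```text
time: 8.1
tool_pos: [0.5838, -0.1108, 0.0296]
tool_rot: [0.003, 0.002, 1.0, -0.001]
contact_force: [3.2, 0.4, 7.6]
gripper_width: 0.673
grasp_force: 66.5
```

```bash
python3 -m handwheel '[[[-0.0015,0,0,0,0,0],[0,0,0,0,0,0],[0,0,0,0,0,0],[0,0,0,0,0,0]]]'; python3 -m handwheel '[[[-0.0015,0,0,0,0,0],[0,0,0,0,0,0],[0,0,0,0,0,0],[0,0,0,0,0,0]]]'
```

```text
time: 8.43
tool_pos: [0.5826, -0.1108, 0.0296]
tool_rot: [0.003, 0.002, 1.0, -0.001]
contact_force: [4.6, -0.5, 6.3]
gripper_width: 0.672
grasp_force: 66.4
time: 8.77
tool_pos: [0.5815, -0.1108, 0.0296]
tool_rot: [0.004, 0.002, 1.0, -0.001]
contact_force: [5.9, -0.4, 4.4]
gripper_width: 0.674
grasp_force: 66.1
```

```bash
python3 -m handwheel '[[[-0.0015,0,0,0,0,0],[0,0,0,0,0,0],[0,0,0,0,0,0],[0,0,0,0,0,0]]]'; python3 -m handwheel '[[[-0.0015,0,0,0,0,0],[0,0,0,0,0,0],[0,0,0,0,0,0],[0,0,0,0,0,0]]]'
```

```text
time: 9.1
tool_pos: [0.5814, -0.1108, 0.0301]
tool_rot: [0.005, 0.002, 1.0, -0.001]
contact_force: [10.2, 0.5, 3.3]
gripper_width: 0.671
grasp_force: 66.0
time: 9.43
tool_pos: [0.5811, -0.1109, 0.0306]
tool_rot: [0.007, 0.002, 1.0, -0.001]
contact_force: [12.5, 1.2, 2.9]
gripper_width: 0.669
grasp_force: 66.0
```

The tool stopped at x=0.581, the predicted home position, with the force rising. I'll relieve the push, release and rise.

```bash
python3 -m handwheel '[[[0.0025,0,0,0,0,0],[0,0,0,0,0,0],[0,0,0,0,0,0]]]'; python3 -m handwheel '[[[0,0,0,0,0,0],[0,0,0,0,0,0],[0,0,0,0,0,0],[0,0,0,0,0,0],[0,0,0,0,0,0],[0,0,0,0,0,0],[0,0,0.01,0,0,0],[0,0,0.03,0,0,0],[0,0,0.03,0,0,0],[0,0,0.03,0,0,0],[-0.015,0,0.03,0,0,0],[-0.015,0,0.03,0,0,0],[-0.015,0,0.02,0,0,0],[0,0,0,0,0,0],[0,0,0,0,0,0],[0,0,0,0,0,0],[0,0,0,0,0,0]]]' 1; python3 fit.py w3
```

```text
time: 9.68
tool_pos: [0.5815, -0.1108, 0.0297]
tool_rot: [0.004, 0.001, 1.0, -0.001]
contact_force: [8.3, -0.2, 3.6]
gripper_width: 0.675
grasp_force: 66.3
time: 11.1
tool_pos: [0.5328, -0.1099, 0.2055]
tool_rot: [-0.001, 0.001, 1.0, 0.001]
contact_force: [0.1, -1.5, 0.1]
gripper_width: 0.999
grasp_force: 0.0
tcp [ 0.5328 -0.1099  0.2053] [-1.6e-03  1.3e-03  1.0e+00  6.0e-04]
cabtop 7293 c [ 581.1 -110.6] size [66.5 58.1] ang 0.15 z 0.0792 mean [ 577.6 -110.6]
knobtop 1933 c [ 486.6 -110.9] size [33.5 37.5] ang 89.53 z 0.0545 mean [ 486.  -111.1]
fork 4602 c [ 522.8 -110.8] size [65.2 62.9] ang 0.56 z 0.0095 mean [ 524. -111.]
plate 23507 c [ 571.1 -111.2] size [120.3 257.9] ang 89.55 z 0.0046 mean [ 562.  -111.2]
z floor 0.0003757477584550861
knob_grip 0.97 [ 0.4869 -0.1135  0.047 ]
knob_grip 0.67 [ 0.5483 -0.2327  0.047 ]
speaker_slot 0.91 [0.7686 0.0033 0.004 ]
post 0.66 [ 0.4874 -0.1124  0.004 ]
```

View pics/w3.png

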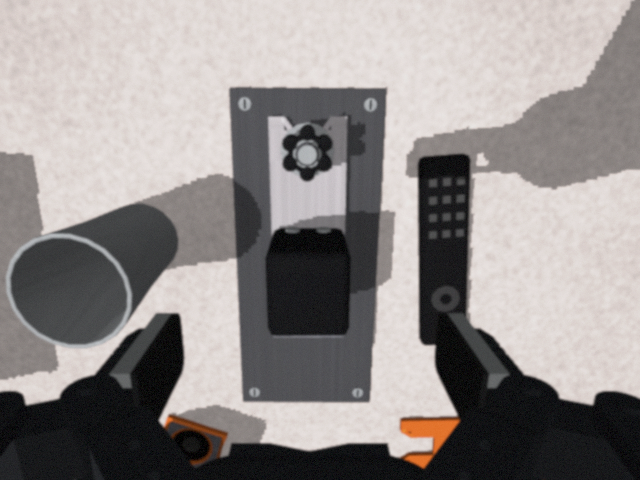

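The speaker is home: its slot works out at (487.1,-110.6) mm and the knob axis at (486.8,-111.0) mm. The knob at px (307,153) has its tips along world x. I'll move over the knob, turning -120° so the last joint has range both ways.

```bash
python3 -m handwheel '[[[-0.023,-0.0005,0,0,0,-7],[-0.023,-0.0005,-0.02,0,0,-7],[0,0,-0.02,0,0,-7],[0,0,-0.02,0,0,-7],[0,0,-0.02,0,0,-7],[0,0,-0.015,0,0,-7],[0,0,0,0,0,-7],[0,0,0,0,0,-7],[0,0,0,0,0,-7],[0,0,0,0,0,-7],[0,0,0,0,0,-7],[0,0,0,0,0,-7],[0,0,0,0,0,-7],[0,0,0,0,0,-7],[0,0,0,0,0,-7],[0,0,0,0,0,-7],[0,0,0,0,0,-7],[0,0,0,0,0,-1]]]' 0.7; python3 -m handwheel '[[[0,0,0,0,0,0],[0,0,0,0,0,0],[0,0,0,0,0,0]]]'; python3 fit.py w4
```

```text
time: 12.85
tool_pos: [0.4873, -0.1111, 0.112]
tool_rot: [-0.0, 0.867, 0.498, -0.0]
contact_force: [-0.1, 0.1, 0.2]
gripper_width: 0.705
grasp_force: 0.0
time: 13.1
tool_pos: [0.4873, -0.1112, 0.1122]
tool_rot: [-0.0, 0.866, 0.5, -0.0]
contact_force: [-0.2, -0.2, -0.5]
gripper_width: 0.701
grasp_force: 0.0
tcp [ 0.4873 -0.1112  0.1122] [-1.000e-04  8.664e-01  4.994e-01 -0.000e+00]
cabtop 21532 c [ 580.9 -109.5] size [66.3 57.1] ang 0.16 z 0.0793 mean [ 579.7 -107.2]
knobtop 3588 c [ 486.4 -110.3] size [37.7 34. ] ang 59.24 z 0.0544 mean [ 487.3 -108.9]
fork 9239 c [ 545.  -107.7] size [ 72.7 109.8] ang 89.98 z 0.0095 mean [ 524.9 -107.3]
plate 34034 c [ 571.4 -111.4] size [119.5 256.4] ang 89.55 z 0.0046 mean [601.4 -92.3]
z floor 0.00033080188298831303
knob_grip 0.74 [ 0.4872 -0.1101  0.047 ]
```

View pics/w4.png

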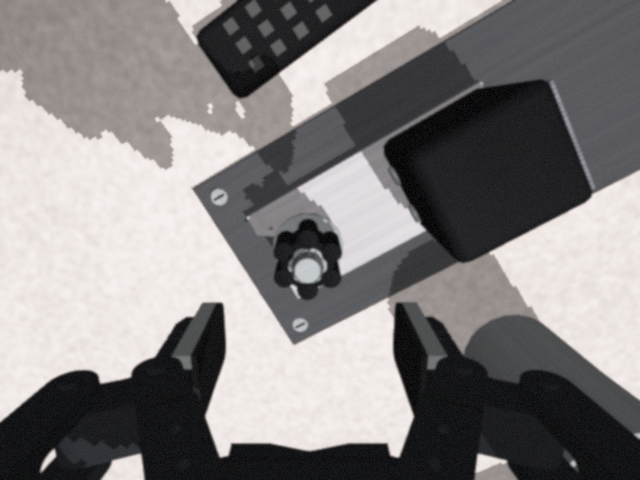

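The knob at (308,262) lies on the tool's centre line, with lobe pairs facing the pads. Descending and gripping.

```bash
python3 -m handwheel '[[[-0.0005,0.0004,-0.02,0,0,0],[0,0,-0.02,0,0,0],[0,0,-0.02,0,0,0],[0,0,-0.015,0,0,0],[0,0,-0.008,0,0,0],[0,0,0,0,0,0],[0,0,0,0,0,0],[0,0,0,0,0,0]]]'; python3 -m handwheel '[[[0,0,0,0,0,0],[0,0,0,0,0,0],[0,0,0,0,0,0],[0,0,0,0,0,0],[0,0,0,0,0,0],[0,0,0,0,0,0],[0,0,0,0,0,0],[0,0,0,0,0,0]]]' 0
```

```text
time: 14.02
tool_pos: [0.4878, -0.1112, 0.0305]
tool_rot: [0.001, 0.867, 0.499, 0.001]
contact_force: [0.1, -0.5, 0.0]
gripper_width: 0.697
grasp_force: 0.0
time: 14.68
tool_pos: [0.4868, -0.1107, 0.0294]
tool_rot: [-0.0, 0.867, 0.499, 0.0]
contact_force: [-2.9, 1.8, 4.1]
gripper_width: 0.38
grasp_force: 59.2
```

```bash
python3 -m handwheel '[[[-0.0002,0.0001,-0.001,0,0,0],[-0.0002,0.0001,-0.001,0,0,0],[0,0,0,0,0,0],[0,0,0,0,0,0],[0,0,0,0,0,0]]]';  python3 -m handwheel '[[[0,0,-0.001,0,0,0],[0,0,0,0,0,0],[0,0,0,0,0,0],[0,0,0,0,0,0]]]'
```

```text
time: 15.1
tool_pos: [0.4868, -0.1107, 0.0275]
tool_rot: [0.0, 0.867, 0.499, 0.0]
contact_force: [-1.0, 1.1, 4.7]
gripper_width: 0.385
grasp_force: 59.4
time: 15.43
tool_pos: [0.4868, -0.1107, 0.0266]
tool_rot: [0.0, 0.867, 0.499, 0.0]
contact_force: [-1.9, 2.4, 5.9]
gripper_width: 0.387
grasp_force: 59.5
```

```bash
python3 -m handwheel '[[[-0.0001,0.0001,-0.0007,0,0,0],[0,0,0,0,0,0],[0,0,0,0,0,0],[0,0,0,0,0,0]]]'; python3 - <<'E'
from h import *
s=state();print(s["contact_force"])
E
python3 -m handwheel '[[[0,0,0,0,0,0]]]' | grep -E "pos|force"
```

```text
time: 15.77
tool_pos: [0.4868, -0.1107, 0.026]
tool_rot: [0.0, 0.867, 0.499, 0.0]
contact_force: [-1.6, 1.6, 4.6]
gripper_width: 0.38
grasp_force: 59.5
[-1.6417642   1.55442519  4.63784204]
tool_pos: [0.4868, -0.1107, 0.026]
contact_force: [-1.7, 2.4, 5.6]
grasp_force: 59.5
```

```bash
for i in 1; do python3 -m handwheel '[[[0,0,-0.0007,0,0,0],[0,0,0,0,0,0],[0,0,0,0,0,0]]]' | grep -E "pos|force: \["; done; python3 -m handwheel '[[[0,0,0,0,0,0]]]' | grep -E "ct_force"; python3 -m handwheel '[[[0,0,-0.0007,0,0,0],[0,0,0,0,0,0],[0,0,0,0,0,0]]]' | grep -E "pos|force: \["; python3 -m handwheel '[[[0,0,0,0,0,0]]]' | grep -E "ct_force"
```

```text
tool_pos: [0.4869, -0.1107, 0.0257]
contact_force: [-3.2, 2.9, 8.0]
contact_force: [-3.3, 2.5, 8.0]
tool_pos: [0.4869, -0.1107, 0.0256]
contact_force: [-5.8, 3.5, 12.3]
contact_force: [-5.6, 2.6, 10.7]
```

The thread ends met at TCP z≈0.0257, about 6 N above the spring. I'll ease off a little and turn backwards, rising with the helix.

```bash
python3 -m handwheel '[[[0,0,0.0004,0,0,0],[0,0,0.0001,0,0,4],[0,0,0.0002,0,0,4],[0,0,0.0001,0,0,4],[0,0,0,0,0,0]]]'; python3 -m handwheel '[[[0,0,0,0,0,0]]]' | grep -E "pos|force"
```

```text
time: 16.93
tool_pos: [0.4867, -0.1106, 0.026]
tool_rot: [0.0, 0.809, 0.588, 0.0]
contact_force: [-4.9, 2.8, 10.4]
gripper_width: 0.38
grasp_force: 60.1
tool_pos: [0.4868, -0.1106, 0.026]
contact_force: [-4.5, 2.9, 10.9]
grasp_force: 60.1
```

```bash
python3 -m handwheel '[[[0,0,0.0004,0,0,4],[0,0,0.0002,0,0,4],[0,0,0.0001,0,0,4],[0,0,0.0001,0,0,4],[0,0,0,0,0,0]]]'; python3 -m handwheel '[[[0,0,0,0,0,0]]]' | grep -E "pos|force"
```

```text
time: 17.43
tool_pos: [0.4866, -0.1105, 0.0266]
tool_rot: [-0.0, 0.719, 0.695, 0.0]
contact_force: [-4.7, 2.6, 10.1]
gripper_width: 0.381
grasp_force: 60.0
tool_pos: [0.4866, -0.1105, 0.0266]
contact_force: [-4.6, 2.4, 9.2]
grasp_force: 60.0
```

```bash
python3 -m handwheel '[[[0,0,0.0001,0,0,4],[0,0,0.0002,0,0,4],[0,0,0.0001,0,0,4],[0,0,0,0,0,0]]]' | grep -E "pos|force|rot"; python3 -m handwheel '[[[0,0,0.0001,0,0,4],[0,0,0.0002,0,0,4],[0,0,0.0001,0,0,4],[0,0,0,0,0,0]]]' | grep -E "pos|force|rot"
```

```text
tool_pos: [0.4865, -0.1105, 0.0269]
tool_rot: [-0.0, 0.643, 0.766, -0.0]
contact_force: [-4.3, 2.1, 9.5]
grasp_force: 60.0
tool_pos: [0.4863, -0.1105, 0.0268]
tool_rot: [-0.0, 0.559, 0.829, -0.0]
contact_force: [-4.2, 2.1, 6.1]
grasp_force: 59.8
```

```bash
python3 -m handwheel '[[[0,0,-0.0003,0,0,3],[0,0,-0.0005,0,0,0],[0,0,-0.0005,0,0,0],[0,0,0,0,0,0]]]' | grep -E "pos|force|rot"; python3 -m handwheel '[[[0,0,0,0,0,0]]]' | grep -E "pos|force"
```

```text
tool_pos: [0.4863, -0.1105, 0.0256]
tool_rot: [-0.0, 0.538, 0.843, -0.0]
contact_force: [-4.1, 1.6, 7.1]
grasp_force: 59.9
tool_pos: [0.4863, -0.1105, 0.0256]
contact_force: [-3.1, 2.5, 7.1]
grasp_force: 59.9
```

```bash
python3 -m handwheel '[[[0,0,-0.0005,0,0,0],[0,0,-0.0005,0,0,0],[0,0,0,0,0,0]]]' | grep -E "pos|force|rot"; python3 -m handwheel '[[[0,0,-0.0005,0,0,0],[0,0,-0.0003,0,0,0],[0,0,0,0,0,0]]]' | grep -E "pos|force"
```

```text
tool_pos: [0.4863, -0.1105, 0.0244]
tool_rot: [-0.0, 0.538, 0.843, -0.0]
contact_force: [-2.5, 2.1, 4.4]
grasp_force: 59.8
tool_pos: [0.4863, -0.1105, 0.0237]
contact_force: [-3.2, 1.9, 6.5]
grasp_force: 59.9
```

```bash
python3 -m handwheel '[[[0,0,-0.0005,0,0,0],[0,0,0,0,0,0],[0,0,0,0,0,0]]]' | grep -E "pos|force|rot"; python3 -m handwheel '[[[0,0,-0.0005,0,0,0],[0,0,0,0,0,0],[0,0,0,0,0,0]]]' | grep -E "pos|force"
```

```text
tool_pos: [0.4863, -0.1105, 0.0236]
tool_rot: [-0.0, 0.538, 0.843, -0.0]
contact_force: [-4.1, 2.8, 8.8]
grasp_force: 60.0
tool_pos: [0.4863, -0.1105, 0.0235]
contact_force: [-7.1, 3.2, 11.1]
grasp_force: 60.1
```

```bash
python3 -m handwheel '[[[0,0,-0.0004,0,0,0],[0,0,0,0,0,0],[0,0,0,0,0,0]]]' | grep -E "pos|force"
```

```text
tool_pos: [0.4864, -0.1106, 0.0234]
contact_force: [-6.6, 3.7, 14.5]
grasp_force: 60.3
```

The thread has clicked: the knob dropped past the first stop and seated at z 0.0235. I'll ease off and turn forwards, following the lead.

```bash
python3 -m handwheel '[[[0,0,0.0008,0,0,0],[0,0,-0.0001,0,0,-4],[0,0,-0.0001,0,0,-4],[0,0,-0.0002,0,0,-4],[0,0,-0.0001,0,0,-4],[0,0,0,0,0,0]]]' ; python3 -m handwheel '[[[0,0,-0.0001,0,0,-4],[0,0,-0.0002,0,0,-4],[0,0,-0.0001,0,0,-4],[0,0,-0.0001,0,0,-4],[0,0,0,0,0,0]]]' | grep -E "pos|force|rot"
```

```text
time: 20.35
tool_pos: [0.4865, -0.1105, 0.023]
tool_rot: [-0.0, 0.651, 0.759, -0.0]
contact_force: [-4.3, 2.5, 8.5]
gripper_width: 0.38
grasp_force: 60.0
tool_pos: [0.4866, -0.1106, 0.0226]
tool_rot: [0.0, 0.751, 0.661, 0.0]
contact_force: [-3.4, 2.5, 8.6]
grasp_force: 59.9
```

```bash
python3 -m handwheel '[[[0,0,-0.0001,0,0,-4],[0,0,-0.0002,0,0,-4],[0,0,-0.0001,0,0,-4],[0,0,-0.0001,0,0,-4],[0,0,-0.0002,0,0,-4],[0,0,0,0,0,0]]]' | grep -E "pos|force|rot"; python3 -m handwheel '[[[0,0,-0.0001,0,0,-4],[0,0,-0.0001,0,0,-4],[0,0,-0.0002,0,0,-4],[0,0,-0.0001,0,0,-4],[0,0,-0.0001,0,0,-4],[0,0,0,0,0,0]]]' | grep -E "pos|force|rot"
```

```text
tool_pos: [0.4868, -0.1107, 0.0219]
tool_rot: [0.0, 0.854, 0.52, 0.0]
contact_force: [-3.0, 2.4, 8.2]
grasp_force: 59.8
tool_pos: [0.4869, -0.1108, 0.0213]
tool_rot: [0.0, 0.931, 0.364, 0.0]
contact_force: [-3.0, 2.9, 7.7]
grasp_force: 59.8
```

```bash
python3 -m handwheel '[[[0,0,-0.0001,0,0,-4],[0,0,-0.0002,0,0,-4],[0,0,-0.0001,0,0,-4],[0,0,-0.0001,0,0,-4],[0,0,-0.0002,0,0,-4],[0,0,0,0,0,0]]]' | grep -E "pos|force|rot"; python3 -m handwheel '[[[0,0,-0.0001,0,0,-4],[0,0,-0.0001,0,0,-4],[0,0,-0.0002,0,0,-4],[0,0,-0.0001,0,0,-4],[0,0,-0.0001,0,0,-4],[0,0,0,0,0,0]]]'
```

```text
tool_pos: [0.487, -0.111, 0.0209]
tool_rot: [0.001, 0.98, 0.197, 0.0]
contact_force: [-4.1, 1.8, 8.4]
grasp_force: 59.9
time: 22.77
tool_pos: [0.487, -0.1112, 0.0204]
tool_rot: [0.001, 1.0, 0.024, 0.0]
contact_force: [-2.7, 1.9, 8.9]
gripper_width: 0.379
grasp_force: 60.0
```

```bash
python3 -m handwheel '[[[0,0,-0.0001,0,0,-4],[0,0,-0.0001,0,0,-4],[0,0,-0.0002,0,0,-4],[0,0,-0.0001,0,0,-4],[0,0,0,0,0,0]]]' | grep -E "pos|force|rot"; python3 -m handwheel '[[[0,0,-0.0001,0,0,-4],[0,0,-0.0001,0,0,-4],[0,0,0,0,0,0],[0,0,0,0,0,0]]]'; python3 - <<'E'
from h import *
s=state(); print(s["ft_torque"],s["joint_pos"])
E
```

```text
tool_pos: [0.487, -0.1114, 0.02]
tool_rot: [0.001, 0.993, -0.115, 0.0]
contact_force: [-4.3, -0.3, 8.7]
grasp_force: 60.0
time: 23.52
tool_pos: [0.4869, -0.1115, 0.0197]
tool_rot: [0.001, 0.983, -0.183, 0.0]
contact_force: [-4.9, 0.2, 9.6]
gripper_width: 0.383
grasp_force: 60.0
[-0.11683787  0.78512867 -0.00955966] [-3.73187087e-01 -9.68193750e-03  2.05771256e+00 -1.85964128e-03
  1.09223495e+00  1.56741532e+00]
```

```bash
python3 -m handwheel '[[[0,0,-0.0001,0,0,-3],[0,0,-0.0001,0,0,-3],[0,0,0,0,0,0],[0,0,0.0004,0,0,0],[0,0,0,0,0,0]]]' | grep -E "pos|force|rot";  python3 -m handwheel '[[[0,0,0,0,0,0],[0,0,0,0,0,0],[0,0,0,0,0,0],[0,0,0,0,0,0],[0,0,0,0,0,0],[0,0,0.01,0,0,0],[0,0,0.02,0,0,0],[0,0,0.03,0,0,0],[0,0,0.03,0,0,0],[0,0,0.03,0,0,0],[0,0,0.03,0,0,0],[0.03,0,0.02,0,0,0],[0,0,0,0,0,0],[0,0,0,0,0,0],[0,0,0,0,0,0],[0,0,0,0,0,0]]]' 0.7; python3 fit.py w5
```

```text
tool_pos: [0.4869, -0.1115, 0.0197]
tool_rot: [0.001, 0.972, -0.235, 0.001]
contact_force: [-2.8, -0.6, 7.1]
grasp_force: 60.0
time: 25.27
tool_pos: [0.5149, -0.1101, 0.187]
tool_rot: [-0.0, 0.972, -0.235, -0.002]
contact_force: [-0.9, 0.7, 0.1]
gripper_width: 0.7
grasp_force: 0.0
tcp [ 0.5149 -0.1101  0.1869] [-2.000e-04  9.720e-01 -2.348e-01 -1.800e-03]
cabtop 11338 c [ 581.6 -109.9] size [66.9 58.3] ang 0.04 z 0.0792 mean [ 582.  -111.2]
knobtop 454 c [ 486.8 -110.7] size [15.  14.7] ang 58.26 z 0.0601 mean [ 487.9 -111. ]
fork 4858 c [ 544.2 -110.1] size [108.4  62.5] ang 0.08 z 0.0095 mean [ 519.1 -112. ]
plate 30377 c [ 571.2 -111.7] size [120.3 256.6] ang 89.5 z 0.0045 mean [ 587.  -112.1]
z floor 0.00029866623416666127
knob_grip 0.86 [ 0.4901 -0.1119  0.047 ]
speaker_mid 0.52 [ 0.4989 -0.1126  0.044 ]
post 0.57 [ 0.4897 -0.111   0.004 ]
```

View pics/w5.png

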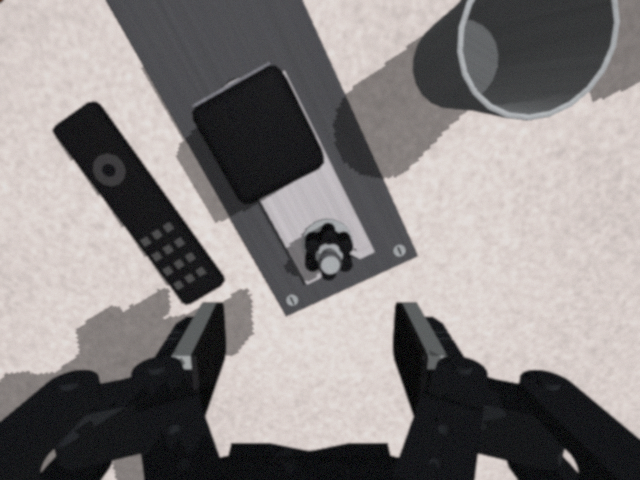

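The view shows the knob down with the stud end standing out at (330,262), and the washer on the foot. I'll check the lobe-top height against the 54.5 mm at rest.

```bash
cat >> fit.py <<'E'
r=np.hypot(x-.487,y+.111); m=(d>0)&(r<.019)&(r>.009)&(z>.03)&(z<.056)
h,e=np.histogram(z[m],bins=np.arange(.03,.057,.001)); print(list(zip(np.round(e,3).tolist(),h.tolist()))); print(np.median(z[m&(z>.038)]))
E
python3 fit.py | tail -2
```

```text
[(0.03, 23), (0.031, 21), (0.032, 19), (0.033, 19), (0.034, 15), (0.035, 21), (0.036, 23), (0.037, 21), (0.038, 22), (0.039, 25), (0.04, 33), (0.041, 154), (0.042, 435), (0.043, 345), (0.044, 43), (0.045, 2), (0.046, 0), (0.047, 0), (0.048, 0), (0.049, 0), (0.05, 0), (0.051, 0), (0.052, 0), (0.053, 0), (0.054, 0), (0.055, 0), (0.056, 0)]
0.04273969642163722
```

```bash
python3 -c "
from plant import *
print(job_done())"
```

```text
the job is handed in; nothing more can be done
None
```

The job is handed in: the speaker is home on the stud and flat, and the knob clicked, started cleanly and is screwed down about 11.7 mm by depth (rubber squashed roughly 1.6 mm). The arm is clear and didn't disturb the other things as far as I saw; no verdict came back.

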